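Unpark the interlock key and hold the spring-return keyswitch turned

ROBOT

A 6-joint arm with a two-finger parallel gripper is mounted at the origin on the work surface; the furniture and walls round the work are solid. World frame = base frame: x ahead of the robot, y to its left, z up, the work surface at z = 0. Lengths are in m, angles in rad, forces in N, time in s.
With the tool pointing down it reaches from about 0.35 to 0.85 m from the base axis. Payload 8.1 kg.
Tool frame: the origin (TCP) lies midway between the tips of the shut fingers; the grasp point (between the pads) lies 19 mm behind it (robot.grasp_offset is the distance from the TCP to the grasp point, in m); z points along the fingers, y is the direction in which the jaws open and shut (so a half turn about z gives the same grasp; the last joint's range is limited). The gripper opens to 93 mm and grips with 3 to 60 N. Pads are 15 mm wide; open, the fingers measure 128 mm over their backs; the gripper's body (75 mm by 188 mm) begins 65 mm behind the grasp point.
Start: joints at [-1.351, 0.13, 1.488, -0, 1.523, -0.085], TCP at [0.18, -0.572, 0.219] pointing down, gripper open.
Joint ranges: [-2.96, 2.96], [-0.89, 2.26], [0.02, 2.5], [-1.34, 4.48], [0, 2.73], [-2.66, 2.66]. Speed limits (rad/s): [2.39, 2.39, 2.79, 3.14, 3.14, 3.14].

INTERFACE

Orientations are given as a rotation vector (axis times angle).
In Python, from station import robot, cams gives the robot as it stands.
- The arm moves only by the tool play_rows, never from a script. Its argument "series" is a list of rows, each a list of 4 numbers: the shift along the tool's x, y, z in units of 30 mm (1.0 is 30 mm), then the turn about the tool's z in units of 6 degrees (1.0 is 6 degrees). In form: [[dx, dy, dz, twist], ...]. A call has 1 to 5 rows; each row is the pose to reach, as a shift and turn from the pose commanded when the call began, along the tool's axes at that moment; what a row does not reach only later rows make up. A row lasts 1/12 s, in which the tool goes at most 41.7 mm and 7.16 degrees, less where a joint would pass 70% of its speed; a pose out of reach is approached as far as the arm can. A call with a gripper value outside its range is refused whole. "gripper" is the finger opening in mm, from 0 to 93, set as the call begins (left out, the last holds). The fingers move at their own pace and stop on an object; "force" is the grip in N (left out, the last holds). Time passes only in rows, so rows that repeat a pose let the fingers close. It gives the time, the measured TCP pose, the force and the opening at its end, in the units of the state.
- robot.state(): the state, without advancing time (a new reading comes with each control period).
- cams.get_image(name): name is "side" or "top"; returns the picture (400x640x3 uint8, red, green, blue); there is no depth.
- cams.get_calibration(name): a dict with "K" (3x3 intrinsics, pixels), "distortion" ([k1, k2, p1, p2, k3] as OpenCV has them; the pictures are not rectified), "rvec" (rotation vector, rad) and "tvec" (3), from world to camera coordinates, as OpenCV has them. Camera axes: x right, y down, z forward; pixel columns grow to the right and rows downward; lengths in m; the calibration is good to about 2 mm. A picture is of the moment at which its call begins. get_calibration takes no time and is no camera call.
- robot.close_job(): hands the job in, once; it reports no verdict.
The state is a dict: "time_s": time; "qpos": joint angles; "qvel": joint speeds; "tau": joint torques, N m; "position": TCP position; "ee_rot": TCP orientation; "force": force on the tool from outside, world axes, zero at the start; "moment": the same for the moment, N m; "gripper_width": opening from 0.0 (shut) to 1.0 (fully open).
Only numpy, scipy, OpenCV 4.12 (cv2) and the standard library are available. Lean on these libraries where they do the work, as an engineer would, in place of code of your own. Each camera call takes 0.05 s, during which the arm holds its last target. There are 200 camera calls.

TASK

Pull the interlock key straight up out of its sprung parking socket, put it into the keyhole on top of the grey control box and work it past the sticky pins until it is fully home, its collar down on the lid. Then turn it a quarter turn clockwise (seen from above) to the stop, against the return spring, and finish the program still gripping the key and holding it turned: do not let go. Leave the other things on the table where they are.

Things in the scene. Friction and masses are not known exactly. Their poses are not given: they have to be found in the camera images.
- key_bow (a point): Centre of the bow (head) of the interlock key, loose, 60 g. z up along the key, x along its width, y through its thickness. Bow: black slab 38 (x) x 12 (y) x 34 mm high about this point; squeeze it across the 12 mm. A half turn about z makes no difference. At the start the key stands upright in the parking socket, its x along the socket's slot.
- key: The same key; origin on the underside of its steel collar (22 mm across, 8 mm high), 25 mm below key_bow, same axes. Below the collar: a round neck 5 mm thick that widens at 45 degrees, 7 to 12.5 mm down, to a flat blade 16 (x) x 5 mm (y), ending in a wedge point 34 mm below the collar.
- dock_mouth (a point): Mouth of the slot on the parking socket's flat top, 50 mm above the table. x along the slot (18.4 x 7.4 mm, 39 mm deep), z up. The key's collar rests on this top. Two sprung balls clasp the key's neck: pulling it straight up takes up to 20 N over the first 8 mm, then it slides; the blade's point is out after 34 mm.
- key_dock: The parking socket: fixed aluminium block 64 (x) x 52 (y) mm, 50 mm high, on a dark flange 94 x 70 mm; origin at the centre of its underside.
- keyhole (a point): Centre of the keyhole, level with the control box's flat lid, 75 mm above the table. x along the slot (18.4 mm x 7.4 mm, edges bevelled 3 mm), z up. The key goes straight down with its x along this x, either way round, until the collar rests on the lid (key_bow then 25 mm above this point, the wedge point 34 mm below it).
- control_box: Fixed grey box with the keyswitch, 130 (x) x 110 (y) x 75 mm high, feet 150 mm long in y, black cable gland on +x to 91 mm from the centre; origin at the centre of its underside. Two sticky sprung pins inside resist the blade's point with up to 20 N from 12 to 30 mm depth: push on or jiggle.
- keyswitch (a joint): Turn of the lock barrel under the lid, rad: 0 at rest (in line with the keyhole), grows clockwise from above, stop at 1.45; the key leads it by about 0.1 (play). The lid's slot does not turn: the key can turn only when almost fully home, and cannot be pulled out while turned. A spring turns it back when let go: 0.03 N m at 0, 0.11 N m at the stop.
- kitchen_scale: Fixed green kitchen scale with a round pan, 170 mm across and 130 mm high, a fixed obstacle between the two work places: carry the key over it or round it; origin at the centre of its underside.
- bowl: Bystander, leave alone: empty stainless bowl, 154 mm across, 50 mm high; origin at the centre of its underside.
- stamp: Bystander, leave alone: white plunger stamp standing upright, 46 mm across, 43 mm high; origin at the centre of its underside.
- cake_a: Bystander, leave alone: small round pumpkin-shaped cake with leaves, 50 x 46 x 40 mm; origin at the centre of its underside.
- cake_b: Bystander, leave alone: small oval dark cake, 41 x 58 x 23 mm; origin at the centre of its underside.
- cake_c: Bystander, leave alone: small round pumpkin-shaped cake with leaves, 48 x 47 x 40 mm; origin at the centre of its underside.
- cake_d: Bystander, leave alone: small smooth oval cake, 43 x 58 x 24 mm; origin at the centre of its underside.
- flour_box: Bystander, leave alone: white flour box with a blue hinged lid (lid fixed), footprint 136 x 170 mm, 72 mm high; origin at the centre of its underside.
- dough_press: Bystander, leave alone: pale half-moon dough press lying open, 95 x 141 x 15 mm; origin at the centre of its underside.
Things that resemble listed ones, but are neither listed nor needed, are in the scene too. What is shaped like the key but blue is not meant.

How it is judged:
By the outcome, as a careful person would: the job done as asked, in the order asked, and still so for the second after the job is handed in, while the arm keeps its last pose, push and grip.
It also fails if it takes over 64 s, if anything falls off the work surface, if the arm or the gripper's body presses on something with over 40 N, if the wrist force passes 120 N, or if a joint passes its speed limit or range.

## Working session

There is one attempt and no reset: what is moved stays moved. The work goes in short steps, Python scripts to look and compute and a tool call to move; the robot and the scene stay as the last step left them, time stands still between calls to the robot, and variables do not carry over. Pictures are saved under pics/ and viewed, on a budget of 10 in all, crops included, one or two more only if the job needs it, and the job is handed in when it is done.

Besides the shell and the picture viewer there is one more tool, called after "Request:" as name(argument=value, ...), one argument or row to a line, values as JSON. play_rows: Moves the arm, as the interface text tells. Its arguments: {"type":"object","properties":{"series":{"type":"array","items":{"type":"array","items":{"type":"number"}}},"gripper":{"type":"number"},"force":{"type":"number"}},"required":["series"]}

```bash
mkdir -p pics; cat > h.py <<'E'
import numpy as np, cv2
from station import robot, cams
def snap(n,f):
    im=cams.get_image(n); cv2.imwrite(f'pics/{f}.png',im[:,:,::-1]); return im
def cal(n):
    c=cams.get_calibration(n); K,d,r,t=[np.array(c[k],float) for k in('K','distortion','rvec','tvec')]
    return K,d,r,t
def ray(n,uv):
    K,d,r,t=cal(n); R=cv2.Rodrigues(r)[0]; p=cv2.undistortPoints(np.array([[uv]],float),K,d)[0,0]
    return -R.T@t.ravel(), R.T@np.array([p[0],p[1],1])
def onz(n,uv,z):
    o,v=ray(n,uv); return o+v*(z-o[2])/v[2]
def two(a,b):
    (o,v),(p,w)=ray('top',a),ray('side',b); v=v/np.linalg.norm(v); w=w/np.linalg.norm(w)
    s=np.linalg.lstsq(np.c_[v,-w],p-o,rcond=None)[0]; A,B=o+v*s[0],p+w*s[1]; return (A+B)/2,np.linalg.norm(A-B)
def proj(n,P):
    K,d,r,t=cal(n); return cv2.projectPoints(np.array(P,float).reshape(-1,1,3),r,t,K,d)[0][:,0]
E
python3 - <<'E'
from h import *
snap('top','t0');snap('side','s0')
for n in('top','side'): print(n,ray(n,(320,200)),cal(n)[0][0,0])
s=robot.state(); print(s)
E
```

```text
top (array([0.35065529, 0.07860617, 1.14069805]), array([ 0.16383672,  0.0053124 , -0.98680164])) 384.57300191651507
side (array([0.51315839, 0.84750896, 0.64956797]), array([ 0.02207861, -0.80546614, -0.59230479])) 375.419786400309
{'time_s': 0.1, 'qpos': array([-1.35138478e+00,  1.31068500e-01,  1.48914457e+00, -2.24467064e-05,
        1.52301589e+00, -8.53959117e-02]), 'qvel': array([-0.00124176, -0.00108862, -0.00086639,  0.00051604,  0.00138162,
       -0.00014859]), 'tau': array([ 1.36581028e-03, -5.61342108e+01, -4.93095803e+01,  7.70462654e-02,
        2.91653315e-02, -3.65278709e-05]), 'position': array([ 0.17997042, -0.57184092,  0.21771677]), 'ee_rot': array([-3.10356600e+00, -4.76693185e-01,  2.07132876e-04]), 'force': array([-1.45283121,  0.84296292, -0.09618578]), 'moment': array([-0.02017944,  0.0066473 ,  0.01519985]), 'gripper_width': 0.9969390714399282}
```

View pics/t0.png

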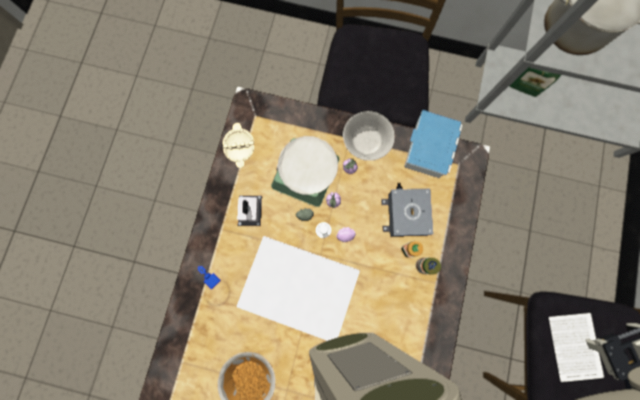

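View pics/s0.png

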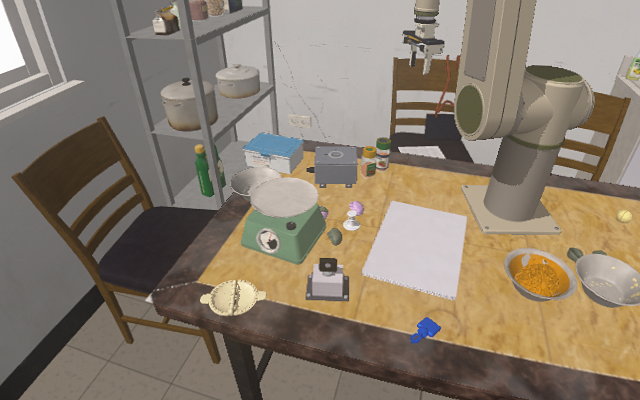

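The top view shows the dock with the black key at about (246,206) and the box with its keyhole at about (413,211). The side view has the key at (327,265) and the keyhole at (336,153). Next I'll enlarge all four in one picture.

```bash
python3 - <<'E'
from h import *
t=cv2.imread('pics/t0.png');s=cv2.imread('pics/s0.png')
def c(im,x,y,w=66,h=50): return cv2.resize(im[y:y+h,x:x+w],(396,300),interpolation=cv2.INTER_CUBIC)
cv2.imwrite('pics/z0.png',np.vstack([np.hstack([c(t,216,185),c(t,379,186)]),np.hstack([c(s,295,253),c(s,304,138)])]))
print('key',two((246,206),(327,265)),'hole',two((413,211),(336,153.5)))
E
```

```text
key (array([0.51444774, 0.29218565, 0.07156844]), np.float64(0.00023522419083434238)) hole (array([ 0.49125984, -0.17457067,  0.07770469]), np.float64(0.0009136183349274153))
```

View pics/z0.png

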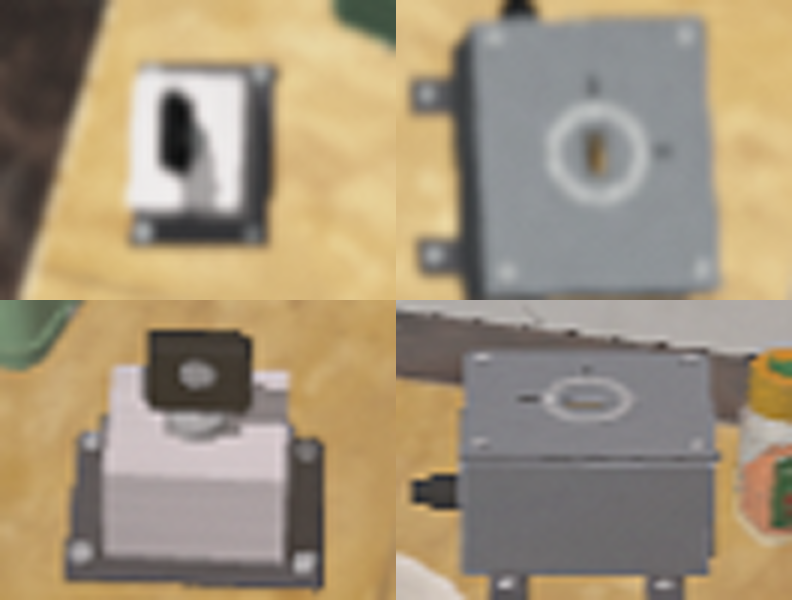

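The crop shows the key's bow standing on the dock, and the slot at (598,153) sits at the centre of the lid's screw square. I'll work out the edges and yaw on the known planes.

```bash
python3 - <<'E'
from h import *
def m(P,x0,y0,X,Y): return [((a-X+.5)/6-.5+x0,(b-Y+.5)/6-.5+y0) for a,b in P]
def show(n,name,px,z):
    W=np.array([onz(n,p,z) for p in px]); print(name,n,'c',W.mean(0).round(4),'sides',np.linalg.norm(W-np.roll(W,-1,0),axis=1).round(4),
     'yaw',[round(float(np.degrees(np.arctan2(*(W[(i+1)%4]-W[i])[[1,0]]))),1) for i in range(4)])
show('top','docktop',m([(133,70),(245,72),(243,212),(128,210)],216,185,0,0),.05)
show('side','docktop',m([(112,368),(289,373),(289,474),(103,474)],295,253,0,300),.05)
show('side','dockflange',m([(82,436),(320,440),(322,585),(66,580)],295,253,0,300),.008)
show('top','lidscrews',m([(494,37),(686,36),(702,271),(507,272)],379,186,396,0),.075)
show('side','lidscrews',m([(481,358),(697,357),(697,446),(480,443)],304,138,396,300),.075)
for n,P in(('top',m([(598,153)],379,186,396,0)),('side',m([(588,399)],304,138,396,300))): print('hole',n,onz(n,P[0],.075))
print('bow top c', onz('top',m([(177,131)],216,185,0,0)[0],.087))
f=m([(148,332),(251,332),(251,410),(147,408)],295,253,0,300)
c=onz('side',np.mean(f,0),.075); print('bow side c',c)
print('proj bow at .51,.29', proj('side',[[.515,.292,.075]]),np.mean(f,0))
# bow in top/side from edges
a,b=[onz('side',p,.092) for p in f[:2]]; print(a,b,np.linalg.norm(a-b),np.degrees(np.arctan2(*(a-b)[[1,0]])))
a,b=[onz('top',p,.092) for p in m([(176,90),(178,172)],216,185,0,0)]; print(a,b,np.degrees(np.arctan2(*(a-b)[[1,0]])))
E
```

```text
docktop top c [0.512  0.2941 0.05  ] sides [0.0536 0.0674 0.0545 0.0673] yaw [-92.0, -179.9, 88.0, -0.6]
docktop side c [0.5128 0.2942 0.05  ] sides [0.0646 0.0482 0.0646 0.0507] yaw [178.9, 88.7, 1.1, -91.3]
dockflange side c [0.5127 0.2982 0.008 ] sides [0.09   0.0684 0.0907 0.0682] yaw [179.9, 88.6, -0.2, -92.0]
lidscrews top c [ 0.4919 -0.1728  0.075 ] sides [0.0905 0.1105 0.0902 0.1104] yaw [-90.6, -180.0, 89.3, 0.2]
lidscrews side c [ 0.4917 -0.1749  0.075 ] sides [0.1155 0.0937 0.1087 0.0894] yaw [-178.4, 87.2, -0.5, -88.6]
hole top [ 0.49187723 -0.17316747  0.075     ]
hole side [ 0.49204187 -0.17550826  0.075     ]
bow top c [0.51107791 0.29159716 0.087     ]
bow side c [0.5126839 0.2935623 0.075    ]
proj bow at .51,.29 [[326.69469434 263.77604136]] [327.79166667 264.33333333]
[0.53054997 0.29203512 0.092     ] [0.49496414 0.29133675 0.092     ] 0.03559267518374468 1.1242848570013493
[0.52939001 0.29144251 0.092     ] [0.49136899 0.28973583 0.092     ] 2.570158725479027
```

Request:
play_rows(
  series=[
    [0.9,-0.2,-0.7,0],
    [1.9,-0.4,-1.4,0],
    [2.9,-0.7,-2.1,0],
    [3.9,-0.9,-2.8,0],
    [4.9,-1.2,-3.3,0],
  ],
  gripper=60,
  force=40,
)

```text
time_s: 0.52
position: [0.3106, -0.4934, 0.3194]
ee_rot: [3.104, 0.476, 0.001]
force: [1.1, -0.8, -0.5]
gripper_width: 0.691
```

Request:
play_rows(
  series=[
    [0.68,-1.08,0,0],
    [1.36,-2.16,0,0],
    [2.04,-3.24,0,0],
    [2.72,-4.32,0,0],
    [3.4,-5.4,0,0],
  ],
)

```text
time_s: 0.93
position: [0.3581, -0.3069, 0.3171]
ee_rot: [-3.105, -0.476, 0.001]
force: [1.2, 0.4, 1.0]
gripper_width: 0.647
```

Request:
play_rows(
  series=[
    [0.68,-1.08,0,0],
    [1.36,-2.16,0,0],
    [2.04,-3.24,0,0],
    [2.72,-4.32,0,0],
    [3.4,-5.4,0,0],
  ],
)

```text
time_s: 1.35
position: [0.4067, -0.1218, 0.3174]
ee_rot: [-3.105, -0.476, 0.0]
force: [0.3, 0.2, -0.2]
gripper_width: 0.647
```

Request:
play_rows(
  series=[
    [0.68,-1.08,0,0],
    [1.36,-2.16,0,0],
    [2.04,-3.24,0,0],
    [2.72,-4.32,0,0],
    [3.4,-5.4,0,0],
  ],
)

```text
time_s: 1.77
position: [0.4554, 0.0635, 0.3174]
ee_rot: [3.105, 0.477, -0.0]
force: [0.1, -0.5, -0.0]
gripper_width: 0.641
```

Request:
play_rows(
  series=[
    [0.68,-1.08,0,0],
    [1.36,-2.16,0,0],
    [2.04,-3.24,0,0],
    [2.72,-4.32,0,0],
    [3.4,-5.4,0,0],
  ],
)

```text
time_s: 2.18
position: [0.5041, 0.2487, 0.3171]
ee_rot: [3.105, 0.477, -0.001]
force: [0.1, -0.5, 0.6]
gripper_width: 0.645
```

Request:
play_rows(
  series=[
    [0,0,0,-1.1],
    [0,0,0,-2.2],
    [0,0,0,-3.3],
    [0,0,0,-4.4],
    [0,0,0,-5.5],
  ],
)

```text
time_s: 2.6
position: [0.504, 0.2468, 0.3169]
ee_rot: [-2.838, -1.348, 0.002]
force: [0.6, 1.2, 0.1]
gripper_width: 0.645
```

Request:
play_rows(
  series=[
    [0,0,0,-1.1],
    [0,0,0,-2.2],
    [0,0,0,-3.3],
    [0,0,0,-4.4],
    [0,0,0,-5.5],
  ],
)

```text
time_s: 3.02
position: [0.504, 0.2466, 0.317]
ee_rot: [-2.338, -2.098, 0.002]
force: [-0.4, 0.9, -0.6]
gripper_width: 0.644
```

Request:
play_rows(
  series=[
    [0,0,0,-1.1],
    [0,0,0,-2.2],
    [0,0,0,-3.3],
    [0,0,0,-4.4],
    [0,0,0,-5.5],
  ],
)

```text
time_s: 3.43
position: [0.504, 0.2466, 0.3171]
ee_rot: [-1.646, -2.675, 0.001]
force: [1.1, 0.3, -0.1]
gripper_width: 0.648
```

Request:
play_rows(
  series=[
    [0,0,0,-1.1],
    [0,0,0,-2.2],
    [0,0,0,-3.3],
    [0,0,0,-4.4],
    [0,0,0,-5.5],
  ],
)

```text
time_s: 3.85
position: [0.504, 0.2466, 0.3171]
ee_rot: [-0.818, -3.032, 0.001]
force: [-0.2, 0.8, -0.7]
gripper_width: 0.646
```

Request:
play_rows(
  series=[
    [0,0,0,-1.1],
    [0,0,0,-2.2],
    [0,0,0,-3.3],
    [0,0,0,-4.2],
    [0,0,0,-5.08],
  ],
)

```text
time_s: 4.27
position: [0.504, 0.2466, 0.3171]
ee_rot: [0.006, -3.141, 0.001]
force: [-0.4, -0.6, -1.2]
gripper_width: 0.644
```

Request:
play_rows(
  series=[
    [-0.1,0.7,0.6,0],
    [-0.27,1.45,1.6,0],
    [-0.27,1.45,2.8,0],
    [-0.27,1.45,4.0,0],
    [-0.27,1.45,5.2,0],
  ],
)

```text
time_s: 4.68
position: [0.5119, 0.2905, 0.1596]
ee_rot: [-0.0, -3.141, 0.0]
force: [0.9, 0.0, -0.1]
gripper_width: 0.647
```

Request:
play_rows(
  series=[
    [0,0,0.8,0],
    [0,0,1.1,0],
    [0,0,1.1,0],
    [0,0,1.1,0],
  ],
)

```text
time_s: 5.02
position: [0.5126, 0.2902, 0.1294]
ee_rot: [0.002, 3.142, 0.0]
force: [0.1, 1.0, 0.7]
gripper_width: 0.642
```

```bash
python3 - <<'E'
from h import *
s=snap('side','s1');t=snap('top','t1')
S=robot.state(); print(S['position'])
print(proj('side',[S['position']]),proj('top',[S['position']]))
a=s[190:290,270:380]; b=t[165:265,200:310]
cv2.imwrite('pics/z1.png',np.hstack([cv2.resize(x[:,:,::-1],(396,360),interpolation=cv2.INTER_CUBIC) for x in (a,b)]))
E
```

```text
[0.51394244 0.29086142 0.13138398]
[[327.41286973 243.66691746]] [[242.04768811 202.87798595]]
```

View pics/z1.png

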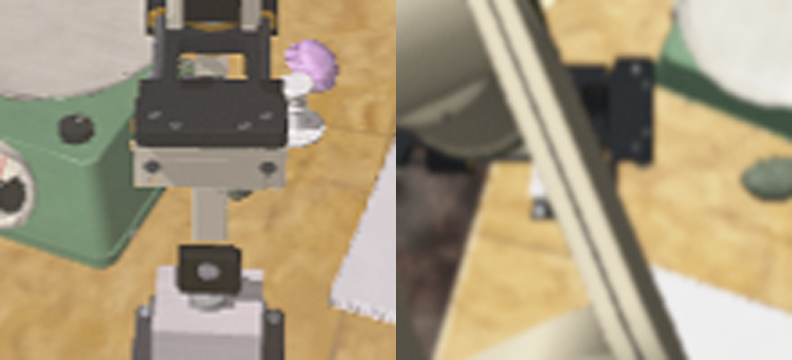

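Finger and bow line up in x in the side view (crop columns 209 and 210). I'll descend and close gently.

Request:
play_rows(
  series=[
    [0,0,0.7,0],
    [0,0,1.4,0],
    [0,0,1.9,0],
    [0,0,2.1,0],
    [0,0,2.1,0],
  ],
)

```text
time_s: 5.53
position: [0.5124, 0.2901, 0.0657]
ee_rot: [-0.002, -3.141, 0.0]
force: [1.1, -0.2, -0.3]
gripper_width: 0.65
```

Request:
play_rows(
  series=[
    [0,0,0,0],
    [0,0,0,0],
    [0,0,0,0],
    [0,0,0,0],
  ],
  gripper=20,
  force=5,
)

```text
time_s: 5.87
position: [0.5133, 0.2906, 0.067]
ee_rot: [0.002, 3.14, 0.001]
force: [0.6, -0.2, -0.3]
gripper_width: 0.406
```

Request:
play_rows(
  series=[
    [0,0,0,0],
    [0,0,0,0],
    [0,0,0,0],
    [0,0,0,0],
  ],
  gripper=0,
  force=5,
)

```text
time_s: 6.2
position: [0.5125, 0.2908, 0.0659]
ee_rot: [0.002, 3.141, 0.002]
force: [0.5, 3.8, -1.7]
gripper_width: 0.141
```

```bash
python3 - <<'E'
from h import *
s=robot.state(); print(s['position'],s['force'],s['moment'],s['gripper_width']*93)
E
```

```text
[0.51251808 0.2907795  0.06594429] [ 0.46499497  3.7648763  -1.74332709] [ 0.80014016 -0.09566116 -0.01390833] 13.066731891313829
```

Request:
play_rows(
  series=[
    [0,0.03,0,0],
    [0,0.03,0,0],
    [0,0.03,0,0],
  ],
)

```text
time_s: 6.45
position: [0.5124, 0.2915, 0.0657]
ee_rot: [0.001, 3.141, 0.001]
force: [0.6, 3.5, 0.5]
gripper_width: 0.143
```

Request:
play_rows(
  series=[
    [0,0.03,0,0],
    [0,0.03,0,0],
    [0,0.03,0,0],
  ],
)

```text
time_s: 6.7
position: [0.5124, 0.2921, 0.0656]
ee_rot: [0.001, 3.142, 0.0]
force: [-0.2, 2.6, -0.2]
gripper_width: 0.136
```

```bash
python3 - <<'E'
from h import *
s=robot.state(); print(s['position'],s['force'],s['moment'],s['gripper_width']*93)
E
```

```text
[0.51239929 0.29206522 0.06561466] [-0.20554822  2.6275827  -0.22754772] [ 0.70868209 -0.23373271 -0.02093598] 12.63313661122257
```

Request:
play_rows(
  series=[
    [0,0.03,0,0],
    [0,0.03,0,0],
    [0,0.03,0,0],
    [0,0.03,0,0],
  ],
)

```text
time_s: 7.03
position: [0.5123, 0.2928, 0.0655]
ee_rot: [-0.002, -3.141, 0.0]
force: [-0.1, 2.7, -1.0]
gripper_width: 0.136
```

```bash
python3 - <<'E'
from h import *
s=robot.state(); print(s['position'],s['force'],s['moment'],s['gripper_width']*93)
E
```

```text
[0.51233111 0.29277737 0.06550699] [-0.13356405  2.73654187 -1.01006038] [ 0.55485787 -0.2332553   0.0082077 ] 12.660468853451976
```

Request:
play_rows(
  series=[
    [0,0.05,0,0],
    [0,0.05,0,0],
    [0,0.05,0,0],
    [0,0.05,0,0],
  ],
)

```text
time_s: 7.37
position: [0.5123, 0.2941, 0.0655]
ee_rot: [-0.002, -3.141, 0.001]
force: [-0.9, -0.9, -1.0]
gripper_width: 0.13
```

```bash
python3 - <<'E'
from h import *
s=robot.state(); print(s['position'],s['force'],s['moment'],s['gripper_width']*93)
E
```

```text
[0.51225323 0.2940676  0.06546628] [-0.85574336 -0.94891307 -1.01524222] [ 0.07827621 -0.21265839 -0.00433701] 12.056508924677498
```

Forces are now near zero and the width is 12.06 mm, so the key is centred. I'll grip at 60 N and pull straight up.

Request:
play_rows(
  series=[
    [0,0,0,0],
    [0,0,0,0],
    [0,0,0,0],
    [0,0,0,0],
  ],
  force=60,
)

```text
time_s: 7.7
position: [0.5124, 0.2943, 0.0656]
ee_rot: [-0.002, -3.142, 0.0]
force: [-0.2, -0.2, -0.9]
gripper_width: 0.124
```

Request:
play_rows(
  series=[
    [0,0,-0.1,0],
    [0,0,-0.2,0],
    [0,0,-0.3,0],
    [0,0,-0.4,0],
    [0,0,-0.5,0],
  ],
)

```text
time_s: 8.12
position: [0.5126, 0.2945, 0.0813]
ee_rot: [0.002, 3.141, 0.0]
force: [0.1, -0.4, -3.0]
gripper_width: 0.123
```

Request:
play_rows(
  series=[
    [0,0,-0.15,0],
    [0,0,-0.3,0],
    [0,0,-0.5,0],
    [0,0,-0.7,0],
    [0,0,-0.9,0],
  ],
)

```text
time_s: 8.53
position: [0.5128, 0.2945, 0.1089]
ee_rot: [0.002, 3.141, 0.001]
force: [-0.2, 0.2, -1.8]
gripper_width: 0.129
```

Request:
play_rows(
  series=[
    [0,0,-0.3,0],
    [0,0,-0.6,0],
    [0,0,-0.9,0],
    [0,0,-1.2,0],
    [0,0,-1.5,0],
  ],
)

```text
time_s: 8.95
position: [0.5125, 0.2944, 0.1539]
ee_rot: [0.002, 3.141, 0.0]
force: [-1.2, 0.5, -0.8]
gripper_width: 0.124
```

```bash
python3 - <<'E'
from h import *
s=snap('side','s2')
S=robot.state(); print(S['position'],S['force'],S['moment'],S['gripper_width']*93)
P=S['position']; print(proj('side',[P]))
cv2.imwrite('pics/z2.png',cv2.resize(s[190:290,270:380,::-1],(660,600),interpolation=cv2.INTER_CUBIC))
E
```

```text
[0.51349778 0.29492172 0.15604272] [-0.11547812  0.74156787  0.41276955] [ 0.05640679 -0.2060141   0.04316749] 11.282607146611861
[[327.71856529 235.8457235 ]]
```

View pics/z2.png

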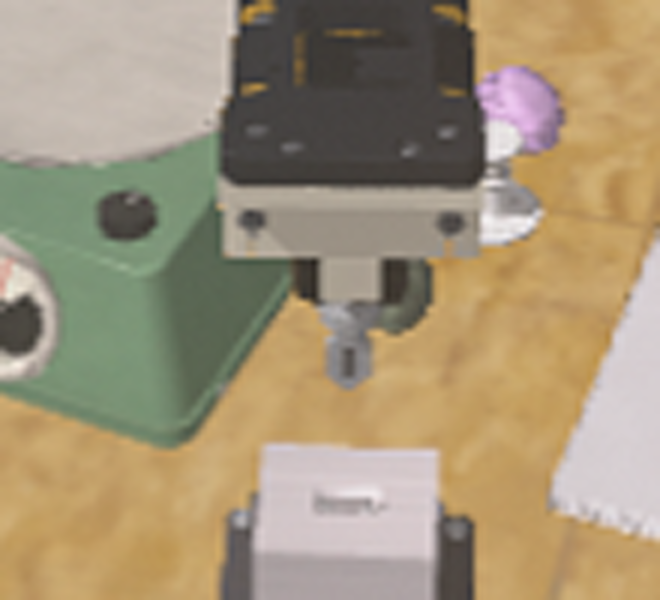

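The key is out and upright, and its blade (crop x≈348) is in line with the slot (x≈349). I'll lift it and carry it over the scale to above the keyhole.

Request:
play_rows(
  series=[
    [0,0,-0.9,0],
    [0,0,-1.9,0],
    [0,0,-2.9,0],
    [0,-0.4,-3.6,0],
    [0,-1.2,-3.6,0],
  ],
)

```text
time_s: 9.42
position: [0.5143, 0.2607, 0.2672]
ee_rot: [-0.002, 3.133, 0.007]
force: [0.8, -0.5, 0.5]
gripper_width: 0.124
```

Request:
play_rows(
  series=[
    [0.1,-1.2,0,0],
    [0.2,-2.4,0,0],
    [0.3,-3.6,0,0],
    [0.4,-4.8,0,0],
    [0.5,-6.0,0,0],
  ],
)

```text
time_s: 9.83
position: [0.4967, 0.0769, 0.2609]
ee_rot: [0.001, 3.141, -0.0]
force: [0.8, -0.3, -0.0]
gripper_width: 0.122
```

Request:
play_rows(
  series=[
    [0.1,-1.2,0,0],
    [0.18,-2.4,0,0],
    [0.18,-3.6,0,0],
    [0.18,-4.8,0,0],
    [0.18,-6.0,0,0],
  ],
)

```text
time_s: 10.25
position: [0.4912, -0.1033, 0.2611]
ee_rot: [0.001, 3.141, -0.0]
force: [0.2, -0.3, -1.4]
gripper_width: 0.125
```

Request:
play_rows(
  series=[
    [0,-1.0,0,0],
    [0,-1.8,0,0],
    [0,-2.42,0,0],
    [0,-2.42,0.5,0],
    [0,-2.42,1.2,0],
  ],
)

```text
time_s: 10.67
position: [0.4926, -0.1763, 0.2267]
ee_rot: [0.005, 3.137, -0.003]
force: [0.3, 0.9, -1.0]
gripper_width: 0.122
```

Request:
play_rows(
  series=[
    [0,0,0.7,0],
    [0,0,1.2,0],
    [0,0,1.6,0],
    [0,0,1.6,0],
    [0,0,1.6,0],
  ],
)

```text
time_s: 11.08
position: [0.4912, -0.174, 0.1764]
ee_rot: [-0.001, -3.141, -0.001]
force: [0.7, 0.5, -0.2]
gripper_width: 0.126
```

```bash
python3 - <<'E'
from h import *
s=snap('side','s3');t=snap('top','t3')
S=robot.state(); print(S['position'],S['force'],S['moment'],S['gripper_width']*93,S['ee_rot'],S['qpos'])
a=s[100:200,282:392]; b=t[161:261,358:468]
cv2.imwrite('pics/z3.png',np.hstack([cv2.resize(x[:,:,::-1],(396,360),interpolation=cv2.INTER_CUBIC) for x in (a,b)]))
E
```

```text
[ 0.49223981 -0.17445049  0.17805832] [-0.30802392 -1.00660935 -0.85319023] [ 0.09807227 -0.17155915 -0.08810596] 11.142522839295228 [ 1.28202105e-03  3.13987603e+00 -1.27612817e-03] [-4.38782269e-01 -6.01229621e-02  1.75758951e+00 -7.62531849e-06
  1.44222724e+00 -2.00876102e+00]
```

View pics/z3.png

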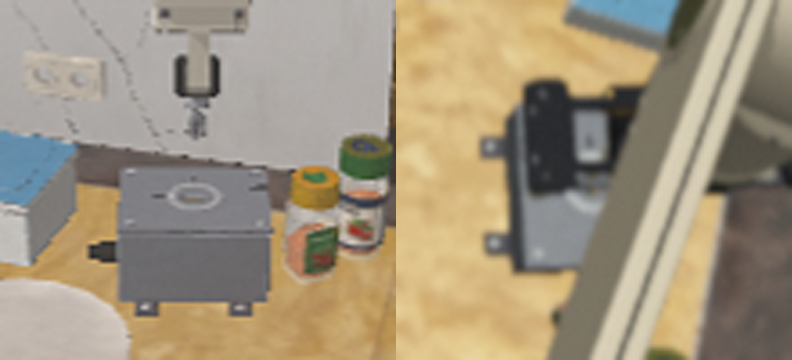

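The key (crop x≈196) hangs over the keyhole (x≈194). I'll lower it to just above the lid, then go down slowly while watching the force.

Request:
play_rows(
  series=[
    [0,0,0.6,0],
    [0,0,1.1,0],
    [0,0,1.5,0],
    [0,0,1.5,0],
    [0,0,1.5,0],
  ],
)

```text
time_s: 11.6
position: [0.4914, -0.1741, 0.1318]
ee_rot: [-0.001, -3.141, -0.0]
force: [0.3, 0.8, -0.2]
gripper_width: 0.124
```

Request:
play_rows(
  series=[
    [0,0,0.1,0],
    [0,0,0.2,0],
    [0,0,0.3,0],
    [0,0,0.4,0],
    [0,0,0.4,0],
  ],
)

```text
time_s: 12.02
position: [0.4912, -0.174, 0.119]
ee_rot: [-0.001, -3.141, -0.001]
force: [0.1, -1.1, -0.1]
gripper_width: 0.128
```

```bash
cat > st.py <<'E'
from h import *
np.set_printoptions(precision=4,suppress=True)
S=robot.state(); print(S['time_s'],S['position'],S['force'],S['moment'],S['gripper_width']*93,S['ee_rot'],S['qpos'][5])
E
python3 st.py
```

```text
12.0167 [ 0.4912 -0.174   0.119 ] [ 0.1201 -1.0597 -0.0694] [ 0.0607 -0.1584 -0.0082] 11.908147135820457 [-0.0014 -3.1409 -0.0005] -2.0087701298906158
```

Request:
play_rows(
  series=[
    [0,0,0.08,0],
    [0,0,0.16,0],
    [0,0,0.24,0],
    [0,0,0.24,0],
  ],
)

```text
time_s: 12.35
position: [0.4912, -0.1738, 0.1118]
ee_rot: [-0.001, -3.141, -0.001]
force: [0.4, 2.4, -1.9]
gripper_width: 0.124
```

```bash
python3 st.py
```

```text
12.35 [ 0.4912 -0.1738  0.1118] [ 0.3586  2.4069 -1.8908] [ 0.5329 -0.2146  0.014 ] 11.543873015592597 [-0.0013 -3.1409 -0.0011] -2.0087780013954504
```

A light side force in +y says the blade is touching the −y wall, so I'll shift 1 mm.

Request:
play_rows(
  series=[
    [0,0.03,0,0],
    [0,0.03,0,0],
    [0,0.03,0,0],
    [0,0.03,0,0],
  ],
)

```text
time_s: 12.68
position: [0.4916, -0.1735, 0.1126]
ee_rot: [0.002, 3.141, -0.001]
force: [-0.2, 0.1, -0.8]
gripper_width: 0.122
```

```bash
python3 st.py
```

```text
12.6833 [ 0.4916 -0.1735  0.1126] [-0.1656  0.1474 -0.8035] [ 0.0001 -0.107  -0.0032] 11.344907346226702 [ 0.0017  3.1413 -0.0006] -2.0071604597432193
```

Request:
play_rows(
  series=[
    [0,0.01,0.08,0],
    [0,0.01,0.16,0],
    [0,0.01,0.24,0],
    [0,0.01,0.24,0],
  ],
)

```text
time_s: 13.02
position: [0.4911, -0.1728, 0.1044]
ee_rot: [-0.002, -3.141, -0.001]
force: [-0.1, -0.1, -1.9]
gripper_width: 0.127
```

```bash
python3 st.py
```

```text
13.0167 [ 0.4911 -0.1728  0.1044] [-0.1306 -0.1126 -1.9186] [ 0.0783 -0.166   0.0042] 11.815250971245591 [-0.0015 -3.1406 -0.0008] -2.0067047359351946
```

Request:
play_rows(
  series=[
    [0,0,0.07,0],
    [0,0,0.14,0],
    [0,0,0.21,0],
    [0,0,0.28,0],
    [0,0,0.28,0],
  ],
)

```text
time_s: 13.43
position: [0.4913, -0.1732, 0.0967]
ee_rot: [-0.002, -3.141, 0.0]
force: [-2.3, -0.4, 2.8]
gripper_width: 0.125
```

```bash
python3 st.py
```

```text
13.4333 [ 0.4913 -0.1732  0.0967] [-2.2531 -0.387   2.7572] [-0.0487  0.3244  0.0219] 11.591690544764825 [-0.0016 -3.141   0.0003] -2.0066499252406014
```

Request:
play_rows(
  series=[
    [0,0,0.06,0],
    [0,0,0.12,0],
    [0,0,0.16,0],
    [0,0,0.16,0],
  ],
)

```text
time_s: 13.77
position: [0.4921, -0.1732, 0.0922]
ee_rot: [0.002, 3.14, -0.001]
force: [2.6, -0.6, 0.1]
gripper_width: 0.128
```

```bash
python3 st.py
```

```text
13.7667 [ 0.4921 -0.1732  0.0922] [ 2.5762 -0.6237  0.0527] [-0.1954 -0.6465  0.0136] 11.944555974683537 [ 0.0016  3.1401 -0.0008] -2.0066933411655112
```

Request:
play_rows(
  series=[
    [0,0,0.02,0],
    [0,0,0.04,0],
    [0,0,0.06,0],
    [0,0,0.06,0],
  ],
)

```text
time_s: 14.1
position: [0.4918, -0.173, 0.0902]
ee_rot: [0.001, 3.141, -0.0]
force: [2.3, -0.8, -0.6]
gripper_width: 0.122
```

```bash
python3 st.py
```

```text
14.1 [ 0.4918 -0.173   0.0902] [ 2.3419 -0.7837 -0.5537] [-0.094  -0.8     0.0212] 11.387698438672437 [ 0.0015  3.141  -0.0001] -2.0066811452372177
```

Request:
play_rows(
  series=[
    [0,0,0.01,0],
    [0,0,0.02,0],
    [0,0,0.02,0],
  ],
)

```text
time_s: 14.35
position: [0.4918, -0.173, 0.0899]
ee_rot: [0.001, 3.141, -0.0]
force: [1.6, -0.5, 2.7]
gripper_width: 0.124
```

```bash
python3 st.py; python3 - <<'E'
from h import *
s=snap('side','s4')
cv2.imwrite('pics/z4.png',cv2.resize(s[125:195,295:372,::-1],(660,600),interpolation=cv2.INTER_CUBIC))
E
```

```text
14.35 [ 0.4918 -0.173   0.0899] [ 1.6452 -0.5054  2.6931] [ 0.0855 -0.711  -0.0092] 11.493285059813749 [ 0.0015  3.141  -0.0002] -2.0066621242705933
```

View pics/z4.png

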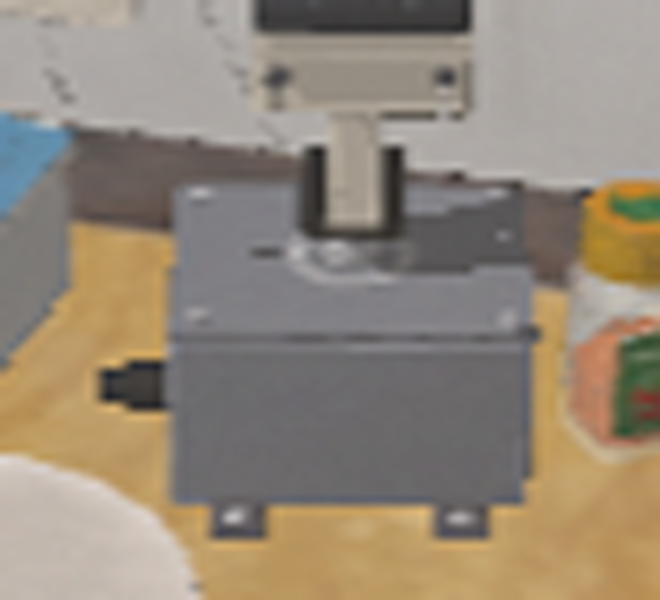

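The collar looks to be on the lid, or nearly. I'll ease x by 0.7 mm and keep pushing until the contact is solid.

Request:
play_rows(
  series=[
    [-0.02,0,0.02,0],
    [-0.02,0,0.04,0],
    [-0.02,0,0.04,0],
    [-0.02,0,0.04,0],
  ],
)

```text
time_s: 14.73
position: [0.4921, -0.1731, 0.0899]
ee_rot: [-0.001, -3.141, 0.0]
force: [-5.2, 2.9, 15.2]
gripper_width: 0.129
```

```bash
python3 st.py
```

```text
14.7333 [ 0.4921 -0.1731  0.0899] [-5.2138  2.9413 15.1881] [0.4907 0.7803 0.0101] 11.953573348954727 [-0.0014 -3.1413  0.0002] -2.0061679873938125
```

Request:
play_rows(
  series=[
    [0,0,0.01,0],
    [0,0,0.02,0],
    [0,0,0.02,0],
    [0,0,0.02,0],
  ],
)

```text
time_s: 15.07
position: [0.4921, -0.1731, 0.0899]
ee_rot: [-0.001, -3.141, 0.0]
force: [-6.9, 2.8, 20.2]
gripper_width: 0.125
```

```bash
python3 st.py
```

```text
15.0667 [ 0.4921 -0.1731  0.0899] [-6.9107  2.8053 20.1596] [0.7066 1.2216 0.0093] 11.654775232678961 [-0.0013 -3.1414  0.0003] -2.0061871181146094
```

The contact is solid: z holds at 0.0899 while the force rises to 20 N, which is the expected home height. I'll ease the push a little and turn.

Request:
play_rows(
  series=[
    [0.01,0,-0.02,0],
    [0.01,0,-0.02,0.5],
    [0.01,0,-0.02,1.0],
    [0.01,0,-0.02,1.5],
    [0.01,0,-0.02,2.0],
  ],
)

```text
time_s: 15.48
position: [0.4922, -0.173, 0.0899]
ee_rot: [0.334, 3.123, -0.0]
force: [-2.2, 1.9, 13.4]
gripper_width: 0.125
```

```bash
python3 st.py
```

```text
15.4833 [ 0.4922 -0.173   0.0899] [-2.1949  1.8528 13.396 ] [0.4899 0.3364 0.1472] 11.67055423650377 [ 0.3335  3.1231 -0.0002] -1.7944826363786424
```

Request:
play_rows(
  series=[
    [0,0,0,0.6],
    [0,0,0,1.2],
    [0,0,0,1.8],
    [0,0,0,2.4],
    [0,0,0,3],
  ],
)

```text
time_s: 15.9
position: [0.4922, -0.1729, 0.0899]
ee_rot: [0.819, 3.032, 0.0]
force: [-1.6, 2.6, 13.6]
gripper_width: 0.126
```

```bash
python3 st.py
```

```text
15.9 [ 0.4922 -0.1729  0.0899] [-1.6123  2.5665 13.6399] [0.5891 0.2249 0.1375] 11.708105406721469 [0.8188 3.0322 0.0003] -1.4798074113160251
```

Request:
play_rows(
  series=[
    [0,0,0,0.8],
    [0,0,0,1.6],
    [0,0,0,2.4],
    [0,0,0,3.2],
    [0,0,0,4],
  ],
)

```text
time_s: 16.32
position: [0.4923, -0.1729, 0.0899]
ee_rot: [1.433, 2.795, 0.001]
force: [-2.2, 3.3, 14.3]
gripper_width: 0.122
```

```bash
python3 st.py
```

```text
16.3167 [ 0.4923 -0.1729  0.0899] [-2.2254  3.2581 14.2998] [0.6579 0.249  0.1636] 11.38100270049313 [1.4326 2.795  0.0007] -1.0599279814609261
```

Request:
play_rows(
  series=[
    [0,0,0,0.8],
    [0,0,0,1.6],
    [0,0,0,2.4],
    [0,0,0,3.2],
    [0,0,0,4],
  ],
)

```text
time_s: 16.73
position: [0.4923, -0.1729, 0.0899]
ee_rot: [1.982, 2.436, 0.001]
force: [-0.6, 3.3, 12.8]
gripper_width: 0.127
```

```bash
python3 st.py
```

```text
16.7333 [ 0.4923 -0.1729  0.0899] [-0.6434  3.2994 12.8282] [0.5409 0.1256 0.1708] 11.812446375915638 [1.9824 2.4361 0.001 ] -0.6410694915091555
```

Request:
play_rows(
  series=[
    [0,0,0,0.5],
    [0,0,0,1],
    [0,0,0,1.5],
    [0,0,0,1.5],
  ],
)

```text
time_s: 17.07
position: [0.4924, -0.1729, 0.0899]
ee_rot: [2.167, 2.274, 0.001]
force: [-1.9, 2.5, 12.5]
gripper_width: 0.123
```

```bash
python3 st.py
```

```text
17.0667 [ 0.4924 -0.1729  0.0899] [-1.9384  2.4573 12.5494] [0.5814 0.1474 0.1039] 11.48422121497488 [2.1667 2.2738 0.0012] -0.4846446410867422
```

Request:
play_rows(
  series=[
    [0,0,0,0.2],
    [0,0,0,0.4],
    [0,0,0,0.6],
    [0,0,0,0.6],
  ],
)

```text
time_s: 17.4
position: [0.4924, -0.1729, 0.0899]
ee_rot: [2.235, 2.207, 0.001]
force: [-1.1, 3.3, 13.4]
gripper_width: 0.125
```

```bash
python3 st.py
```

```text
17.4 [ 0.4924 -0.1729  0.0899] [-1.1322  3.3163 13.3986] [0.5282 0.1437 0.1782] 11.667290558121863 [2.2346 2.207  0.0012] -0.4239544827566955
```

Request:
play_rows(
  series=[
    [0,0,0,0.2],
    [0,0,0,0.4],
    [0,0,0,0.4],
    [0,0,0,0.4],
  ],
)

```text
time_s: 17.73
position: [0.4924, -0.1729, 0.0899]
ee_rot: [2.279, 2.161, 0.001]
force: [-1.3, 2.8, 13.0]
gripper_width: 0.121
```

```bash
python3 st.py
```

```text
17.7333 [ 0.4924 -0.1729  0.0899] [-1.3305  2.7629 12.9684] [0.5301 0.1358 0.3469] 11.276686106554214 [2.2788 2.1614 0.0012] -0.38346341683205826
```

The moment climbs from 0.10 to 0.35 N m with little further turn, so the key is at the stop. I'll hold, check once more and look.

Request:
play_rows(
  series=[
    [0,0,0,0.1],
    [0,0,0,0.1],
    [0,0,0,0.1],
    [0,0,0,0.1],
    [0,0,0,0.1],
  ],
)

```text
time_s: 18.15
position: [0.4924, -0.1729, 0.0899]
ee_rot: [2.29, 2.15, 0.001]
force: [-0.8, 3.4, 13.6]
gripper_width: 0.124
```

```bash
python3 st.py; python3 - <<'E'
from h import *
s=snap('side','s5');t=snap('top','t5')
cv2.imwrite('pics/z5.png',np.hstack([cv2.resize(x[:,:,::-1],(396,360),interpolation=cv2.INTER_CUBIC) for x in (s[125:195,295:372],t[161:261,358:468])]))
E
```

```text
18.15 [ 0.4924 -0.1729  0.0899] [-0.7542  3.4401 13.6331] [0.4557 0.0944 0.4561] 11.535408290154741 [2.2897 2.1497 0.001 ] -0.37321436731477725
```

View pics/z5.png

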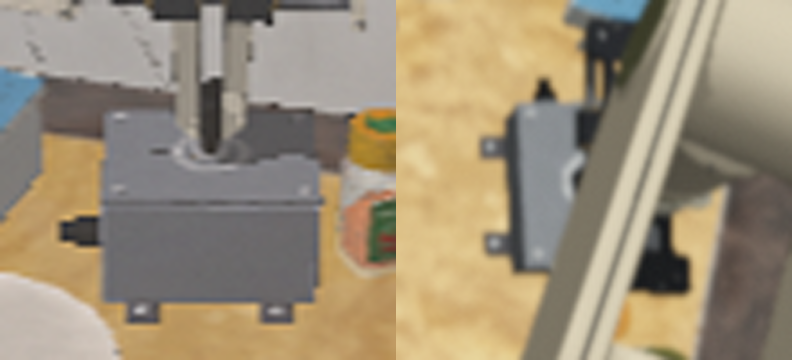

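The bow is now seen edge-on between the fingers (crop ≈(211,115)), with the collar on the lid ring at ≈(211,150). The key is seated, turned and held against the stop at 0.46 N m, so I'm handing in.

```bash
python3 -c "
from station import robot
print(robot.close_job())"
```

```text
the job is handed in; nothing more can be done
None
```

The key is in the control box, fully home, turned clockwise to the stop and still gripped. I handed the job in at about 18 s of the 64 s allowed.

I centred the jaws on the key by feel and gripped it at 60 N. It came straight up out of the parking socket, and I carried it over the scale to the keyhole.

- **Fully home:** the tool stopped at z = 0.0899 m, within 1 mm of the 0.0905 m expected with the collar on the lid. It held there while the push rose to 20 N.
- **Turned to the stop:** the wrist has turned about 93.6°. Over the last 6° the moment rose from 0.10 to 0.46 N m, so the key is against the stop.
- **Still held:** the fingers read about 11.5 mm on the 12 mm bow, with about 13 N of downward push. The last side picture shows the bow edge-on between the fingers and the collar on the lid.

**Disagreements and gaps:**
- The sticky pins resisted less than expected: the force readings between moves never passed about 3 N before the collar met the lid.
- The key's position in y from the pictures was about 4 mm off from where the fingers found it, which the centring corrected.
- The arm hides the bow in the top view, so I could not check the final turn from above.
- I did not check the bystander objects one by one in a final picture. The force readings gave no sign of touching any of them.

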